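# Clear the sliding tray and screw the leaning jar's lid snug

## Robot

A 6-joint arm with a two-finger parallel gripper is mounted at the origin on the work surface. World frame = base frame: x ahead of the robot, y to its left, z up, the work surface at z = 0. Lengths are in m, angles in rad, forces in N, time in s.
With the tool pointing down it reaches from about 0.35 to 0.975 m from the base axis. Payload 17.4 kg.
Tool frame: the origin (TCP) lies midway between the tips of the shut fingers; the grasp point (between the pads) lies behind it (grip_depth is the z of the grasp point in the tool frame, in m); z points along the fingers, y is the direction in which the jaws open and shut (so a half turn about z gives the same grasp; the last joint's range is limited). The gripper opens to 85 mm and grips with 20 to 120 N. Pads are 22 mm wide; open, the fingers measure 114 mm over their backs; the gripper's body (76 mm by 85 mm) begins 54 mm behind the grasp point. The pads swing forward as they close: fully open they stand 13 mm farther back than shut.
Start: joints at [1.11, 0.116, 1.442, -0, 1.584, -0.038], TCP at [0.277, 0.616, 0.231] pointing down, gripper open.
Joint ranges: [-2.83, 2.83], [-0.83, 2.19], [0.07, 2.5], [-1.14, 4.28], [0.01, 3], [-2.97, 2.97]. Speed limits (rad/s): [1.89, 1.89, 2.22, 3.14, 3.14, 3.14].

## Interface

Orientations are given as a rotation vector (axis times angle).
In Python, from plant import * gives the robot as it stands.
- The arm moves only by the tool step_arm, never from a script. Its arguments are lists of equal length, an entry for each row: "delta_pos": the shift along the tool's x, y, z in m, a list of three; "twist": the turn about the tool's z in units of 5 degrees (1.0 is 5 degrees); "jaw": the opening, from 0 (shut) to 1 (fully open). A call has exactly 10 rows; each row shifts and turns the pose as measured when the row begins, along the tool's axes as they then stand; what a row does not reach is not made up. A row lasts 1/12 s, in which the tool goes at most 41.7 mm and 7.16 degrees, less where a joint would pass 70% of its speed; a pose out of reach is approached as far as the arm can. A call with a gripper value outside its range is refused whole. The fingers move at their own pace and stop on an object; "force" is the grip in N (left out, the last holds). Time passes only in rows, so rows that do not move let the fingers close, or fill a call up. It gives the time, the measured TCP pose, the force and the opening at its end, in the units of the state.
- state(): the state, without advancing time (a new reading comes with each control period).
- capture(name): name is "side" or "top" or "wrist"; returns a dict with "img" (384x512x3 uint8, blue, green, red), "fx", "fy", "cx", "cy" (pixels), "dist_coeffs" ([k1, k2, p1, p2, k3] as OpenCV has them; the pictures are not rectified), "origin" and "attitude" of the camera in the world. Camera axes: x right, y down, z forward; pixel columns grow to the right and rows downward; lengths in m; the calibration is good to about 2 mm. A picture is of the moment at which its call begins. There is no depth.
- finish_job(): hands the job in, once; it reports no verdict.
The state is a dict: "time": time; "joint_pos": joint angles; "dq": joint speeds; "joint_efforts": joint torques, N m; "position": TCP position; "orientation": TCP orientation; "contact_force": force on the tool from outside, world axes, zero at the start; "torque": the same for the moment, N m; "finger_gap": opening from 0.0 (shut) to 1.0 (fully open).
Only numpy, scipy, OpenCV 4.12 (cv2) and the standard library are available. Lean on these libraries where they do the work, as an engineer would, in place of code of your own. Each camera call takes 0.05 s, during which the arm holds its last target. There are 200 camera calls.

## Task

The screw lid of the leaning jar is loose, and the tall round canister stands in the way of it. First slide the canister out of the tray corner in front of the jar into a neighbouring space of the tray, making room by sliding a square tin if you must (slide them, never lift them out, and finish with that corner empty and all three upright in the tray); then screw the lid down clockwise until it just turns firm and snug on its gasket, without overtightening it. Leave the kettle, the tray of glasses, the pot holder and the rolling stand where they are.

Things in the scene. Friction and masses are not known exactly. Their poses are not given: they have to be found in the camera images.
- rack: Fixed wooden rack. Origin on the ledge under the centre of its square tray; x away from the robot (at yaw 0), y left, z up. Tray 164 x 164 mm inside, floor 4 mm above the ledge, rim 14 mm high, 6 mm thick, no partitions: four spaces centred at x = +-40, y = +-40 mm. Three hold the canister and two square tins; one, which varies, is empty but for a flat paper liner.
- jar_corner (a point): Tray floor at the centre of the space in front of the jar, x = +40, y = +40 mm from the rack's origin. The canister starts here, where it keeps a gripper from coming onto the lid along the jar's axis; from either neighbouring space it does not hinder. This corner is to be left empty.
- jar_neck (a point): On the axis of the fixed glass jar behind the tray, 14 mm below the middle of the seated lid, at (113, 60, 89) mm in the rack's frame. The jar leans 35 degrees from vertical towards the rack's -x; this point's axes are the rack's. Its shoulder widens from 24 mm radius, 25 mm below the lid's middle, to 40 mm radius, 36 mm below it.
- lid (a joint): Turn of the screw lid on its thread, rad; grows clockwise seen from above the lid (screwing down). Starts at -2.3 to -1.3 and ends at 0, where the lid first meets its gasket. The lid sinks 1.27 mm along its axis per rad and turns with a steady 0.45 N m; it stays where it is left.
- gasket (a joint): How far the lid has been turned on, rad, after meeting the gasket: 0 until joint lid reaches 0, then it grows as the lid is turned on clockwise (the lid's whole turn is lid + gasket). Turning it takes 0.6 N m plus 1.5 N m per rad. Snug: 0.06 to 0.40 (about 0.7 to 1.2 N m); past 0.45 is overtightened. Let go, it stays.
- lid_mid (a point): Middle of the steel screw lid, a plain ribbed cylinder 56 mm across and 24 mm high, on the leaning jar. z axis: the lid's axis, pointing up out of the jar; the x axis turns with the lid (a raised line on its top points along +x).
- canister: Loose tall round steel canister, 60 mm across and 112 mm high, with a round knob 20 mm across and 28 mm high on top (knob from 112 to 140 mm). 0.35 kg. Origin at the centre of its underside, z up.
- tin_a: Loose square steel tin, 70 x 70 mm and 77 mm high, with a round knob 20 mm across and 28 mm high on top (knob from 77 to 105 mm). 0.3 kg. Origin at the centre of its underside, z up.
- tin_b: A second tin, the same as tin_a.
- kettle: Bystander: tall aluminium kettle, 132 mm across, 220 mm high with its bail handle, spout to its +y. Origin at the centre of its underside.
- glass_tray: Bystander: round steel tray, 240 mm across, with four glasses 106 mm high on it. Origin at the centre of its underside.
- pot_holder: Bystander: red silicone pot holder disc, 160 mm across, 7 mm thick. Origin at the centre of its underside.
- rolling_stand: Bystander: round wooden rolling stand on three feet, 200 mm across, 40 mm high. Origin at the centre of its underside.

How it is judged:
On the way:
1. the canister has been slid into a neighbouring space and the corner in front of the jar is empty, before the lid is screwed down (lid still below -0.4 rad) ((x of canister in the frame of rack below -0.025 m or y of canister in the frame of rack below -0.025 m) and (x of tin_a in the frame of rack below -0.025 m or y of tin_a in the frame of rack below -0.025 m) and (x of tin_b in the frame of rack below -0.025 m or y of tin_b in the frame of rack below -0.025 m) and z of canister in the frame of rack between 0 and 0.01 m and x of canister in the frame of rack between -0.075 and 0.075 m and y of canister in the frame of rack between -0.075 and 0.075 m and angle between each of canister, tin_a, tin_b's own z axis and vertical below 0.1 rad and z of tin_a in the frame of rack between 0 and 0.01 m and x of tin_a in the frame of rack between -0.075 and 0.075 m and y of tin_a in the frame of rack between -0.075 and 0.075 m and z of tin_b in the frame of rack between 0 and 0.01 m and x of tin_b in the frame of rack between -0.075 and 0.075 m and y of tin_b in the frame of rack between -0.075 and 0.075 m and linear speed of each of canister, tin_a, tin_b below 0.02 m/s and value of joint lid below -0.4 rad), for 0.2 s.
At the end, for the whole second after the job is handed in: Lid snug and still: joint lid above -0.08, gasket between 0.06 and 0.40 rad. The corner before the jar empty: canister and both tins centred beyond -25 mm in the rack's x or y, standing upright (0.1 rad) on the tray floor, still, let go (value of joint lid above -0.08 rad and value of joint gasket between 0.06 and 0.4 rad and velocity of joint gasket between -0.05 and 0.05 rad/s and (x of canister in the frame of rack below -0.025 m or y of canister in the frame of rack below -0.025 m) and (x of tin_a in the frame of rack below -0.025 m or y of tin_a in the frame of rack below -0.025 m) and (x of tin_b in the frame of rack below -0.025 m or y of tin_b in the frame of rack below -0.025 m) and z of canister in the frame of rack between 0 and 0.01 m and x of canister in the frame of rack between -0.075 and 0.075 m and y of canister in the frame of rack between -0.075 and 0.075 m and angle between each of canister, tin_a, tin_b's own z axis and vertical below 0.1 rad and z of tin_a in the frame of rack between 0 and 0.01 m and x of tin_a in the frame of rack between -0.075 and 0.075 m and y of tin_a in the frame of rack between -0.075 and 0.075 m and z of tin_b in the frame of rack between 0 and 0.01 m and x of tin_b in the frame of rack between -0.075 and 0.075 m and y of tin_b in the frame of rack between -0.075 and 0.075 m and linear speed of each of canister, tin_a, tin_b below 0.02 m/s); the robot touches nothing.
It fails at once if the lid is overtightened (gasket past 0.45 rad) (value of joint gasket above 0.45 rad).
It fails at once if the canister or a square tin is lifted out of the tray (more than 20 mm above the ledge) or tipped over 0.35 rad (z of any of canister, tin_a, tin_b in the frame of rack above 0.02 m or angle between any of canister, tin_a, tin_b's own z axis and vertical above 0.35 rad).
It fails at once if the kettle, tray of glasses, pot holder or rolling stand is shifted more than 30 mm or tipped over (distance of any of kettle, glass_tray, pot_holder, rolling_stand from where it was at the start of the episode above 0.03 m or angle between any of kettle, glass_tray, pot_holder, rolling_stand's own z axis and vertical above 0.3 rad).
It also fails if it takes over 58 s, if anything falls off the work surface, if the arm or the gripper's body presses on something with over 40 N, if the wrist force passes 120 N, or if a joint passes its speed limit or range.

## Working session

There is one attempt and no reset: what is moved stays moved. The work goes in short steps, Python scripts to look and compute and a tool call to move; the robot and the scene stay as the last step left them, time stands still between calls to the robot, and variables do not carry over. Pictures are saved under pics/ and viewed, about 8 in all and at most 12, crops included, and the job is handed in when it is done.

Besides the shell and the picture viewer there is one more tool, called after "Call:" as name([rows], argument=value, ...), one row to a line, values as JSON. step_arm: Moves the arm, as the interface text tells. Its arguments: {"type":"object","properties":{"delta_pos":{"type":"array"},"twist":{"type":"array"},"jaw":{"type":"array"},"force":{"type":"number"}},"required":["delta_pos","twist","jaw"]}

```bash
ls; mkdir -p pics; python3 - <<'E'
from plant import *
import cv2
s=state();print(s)
for n in("side","top"):
    c=capture(n);cv2.imwrite(f"pics/{n}0.png",c["img"]);print(n,{k:v for k,v in c.items() if k!="img"})
E
```

```text
pics
{'time': 0.0, 'joint_pos': array([ 1.11015542e+00,  1.16503384e-01,  1.44226849e+00, -1.99178377e-05,
        1.58400275e+00, -3.78041066e-02]), 'dq': array([ 0.00019442, -0.00013811,  0.00128371,  0.00113858, -0.00081152,
        0.00096759]), 'joint_efforts': array([-1.67336315e-03, -7.32016611e+01, -6.32478046e+01, -1.08913657e-04,
        6.59458194e-03,  1.27898366e-05]), 'position': array([0.2769165 , 0.61537319, 0.23054844]), 'orientation': array([-6.59196725e-01, -3.07137598e+00,  1.80683557e-03]), 'contact_force': array([-0.12794355, -0.0170722 , -0.5060359 ]), 'torque': array([-0.02590633, -0.02464834,  0.0188521 ]), 'finger_gap': 0.9976716452763793}
side {'fx': 409.641380476183, 'fy': 409.641380476183, 'cx': 256.0651284386368, 'cy': 200.78030743035825, 'dist_coeffs': array([-0.13417742,  0.        ,  0.        ,  0.        ,  0.        ]), 'origin': array([ 0.32306841, -0.70539147,  0.64295682]), 'attitude': array([-2.16391454,  0.39130439, -0.17529185])}
top {'fx': 461.97204521082824, 'fy': 461.97204521082824, 'cx': 255.4335687662253, 'cy': 197.1202496780601, 'dist_coeffs': array([0.0363221, 0.       , 0.       , 0.       , 0.       ]), 'origin': array([0.40935837, 0.0216606 , 1.40620014]), 'attitude': array([-2.13185671,  2.17072465, -0.15672789])}
```

View pics/side0.png

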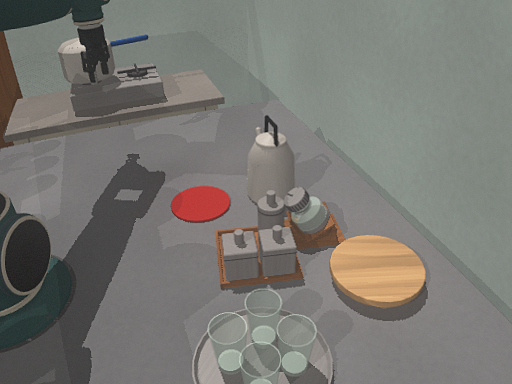

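View pics/top0.png

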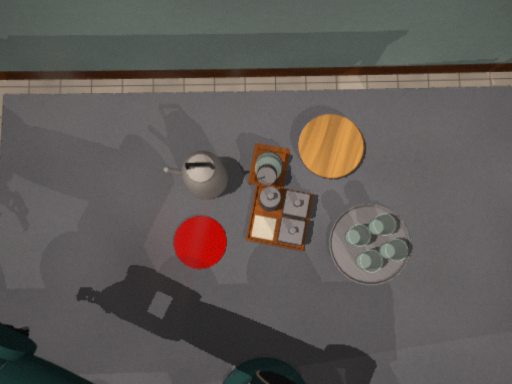

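The top view shows the canister at about (270,197) and the tins at (297,204) and (291,231). The empty liner space is at (265,228), nearest the robot on the +y side, so a straight −x slide is enough. The jar lid is near (267,170).

```bash
python3 - <<'E'
import cv2,numpy as np
a=cv2.imread("pics/top0.png")[135:260,235:325];b=cv2.imread("pics/side0.png")[170:295,205:350]
a=cv2.resize(a,None,fx=4,fy=4,interpolation=cv2.INTER_CUBIC);b=cv2.resize(b,None,fx=3,fy=4,interpolation=cv2.INTER_CUBIC)
cv2.imwrite("pics/z.png",np.hstack([a,b]))
E
```

```text
(no output)
```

View pics/z.png

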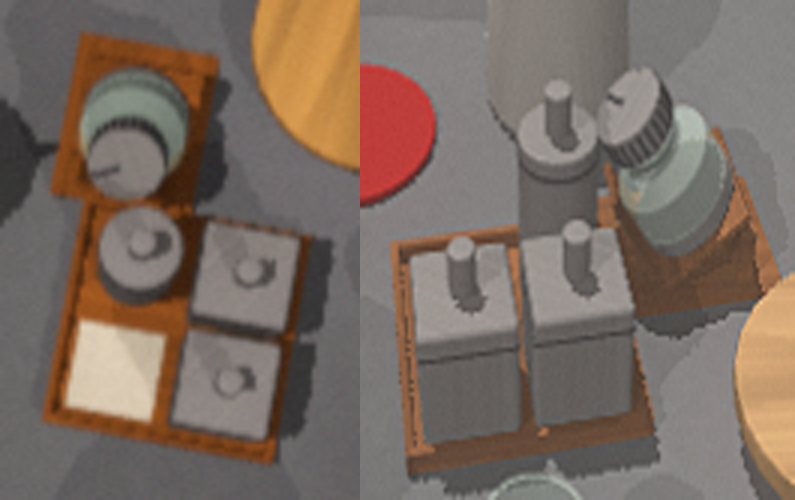

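```bash
cat > h.py <<'E'
import numpy as np,cv2
from scipy.spatial.transform import Rotation as R
def ray(c,p):
    K=np.array([[c["fx"],0,c["cx"]],[0,c["fy"],c["cy"]],[0,0,1]])
    u=cv2.undistortPoints(np.array([[p]],float),K,np.array(c["dist_coeffs"]))[0,0]
    return np.array(c["origin"]),R.from_rotvec(c["attitude"]).apply([u[0],u[1],1])
def plane(c,p,z):
    o,d=ray(c,p);return o+d*(z-o[2])/d[2]
def tri(c1,p1,c2,p2):
    (o1,d1),(o2,d2)=ray(c1,p1),ray(c2,p2)
    t=np.linalg.lstsq(np.c_[d1,-d2],o2-o1,rcond=None)[0]
    a,b=o1+t[0]*d1,o2+t[1]*d2
    return (a+b)/2,np.linalg.norm(a-b)
E
cat > m.py <<'E'
from plant import *
from h import *
np.set_printoptions(precision=4,suppress=True)
t,s=capture("top"),capture("side")
T=lambda x,y:(235+x/4-.4,135+y/4-.4)
S=lambda x,y:(205+(x-360)/3-.4,170+y/4-.4)
for n,a,b in[("can",T(143,239),S(558,89)),("tinfar",T(248,269),S(575,229)),("tinnear",T(230,380),S(460,243)),("lidtop",T(127,162),S(632,106))]:
    print(n,*tri(t,a,s,b))
for n,a,b in[("nr",T(275,460),S(655,455)),("nl",T(45,420),S(408,470))]: pass
print("nr-rack side corner (near-right=x-,y-)",tri(t,T(275,458),s,S(410,465)))
print("far-right",tri(t,T(312,240),s,S(655,440)))
for z in(.015,.03,.05):
    P=[plane(t,T(*p),z) for p in[(45,420),(275,460),(312,238)]]
    print(z,P,np.linalg.norm(P[0]-P[1]),np.linalg.norm(P[2]-P[1]),(P[0]+P[2])/2)
E
python3 m.py
```

```text
can [ 0.5934 -0.0281  0.1428] 0.0018212118057440278
tinfar [ 0.5759 -0.1034  0.108 ] 0.0013347937505304188
tinnear [ 0.4978 -0.0882  0.1104] 0.0006010018616775727
lidtop [ 0.6553 -0.0196  0.1099] 0.0010599893609764138
nr-rack side corner (near-right=x-,y-) (array([ 0.4444, -0.1288,  0.0081]), np.float64(0.002861792447374068))
far-right (array([ 0.6128, -0.1643, -0.0024]), np.float64(0.0007773218361761385))
0.015 [array([0.4771, 0.0433, 0.015 ]), array([ 0.4442, -0.1282,  0.015 ]), array([ 0.6115, -0.162 ,  0.015 ])] 0.17468039940749414 0.17065122808700864 [ 0.5443 -0.0593  0.015 ]
0.03 [array([0.4763, 0.0431, 0.03  ]), array([ 0.4438, -0.1266,  0.03  ]), array([ 0.6093, -0.16  ,  0.03  ])] 0.17279698528041 0.168811256717161 [ 0.5428 -0.0584  0.03  ]
0.05 [array([0.4754, 0.0428, 0.05  ]), array([ 0.4433, -0.1245,  0.05  ]), array([ 0.6064, -0.1573,  0.05  ])] 0.17028576644429777 0.16635796155736424 [ 0.5409 -0.0573  0.05  ]
```

```bash
python3 - <<'E'
import plant
print([n for n in dir(plant) if n[0]!='_'])
for n in("grip_depth","GRIP_DEPTH"): print(getattr(plant,n,None))
E
```

```text
['PlanningError', 'capture', 'finish_job', 'grip_depth', 'state']
-0.0187
None
```

Call:
step_arm([
  [0,0,-0.02],
  [0,0,-0.02],
  [-0.024,-0.0317,0],
  [-0.024,-0.0317,0],
  [-0.024,-0.0317,0],
  [-0.024,-0.0317,0],
  [-0.024,-0.0317,0],
  [-0.024,-0.0317,0],
  [-0.024,-0.0317,0],
  [-0.024,-0.0317,0],
], twist=[-1.3,-1.3,0,0,0,0,0,0,0,0], jaw=[0.5,0.5,0.5,0.5,0.5,0.5,0.5,0.5,0.5,0.5])

```text
time: 1.03
position: [0.4196, 0.3243, 0.2691]
orientation: [-0.273, -3.127, 0.008]
contact_force: [1.7, 0.9, -0.3]
finger_gap: 0.499
```

Call:
step_arm([
  [-0.024,-0.0328,0],
  [-0.024,-0.0328,0],
  [-0.024,-0.0328,0],
  [-0.024,-0.0328,0],
  [-0.024,-0.0328,0],
  [-0.024,-0.0328,0],
  [-0.024,-0.0328,0],
  [-0.024,-0.0328,0.02],
  [-0.024,-0.0328,0.02],
  [-0.012,-0.015,0.02],
], twist=[0.2,0,0,0,0,0,0,0,0,0], jaw=[0.5,0.5,0.5,0.5,0.5,0.5,0.5,0.5,0.5,0.5])

```text
time: 1.87
position: [0.5835, -0.0314, 0.2183]
orientation: [0.305, 3.119, -0.006]
contact_force: [0.2, 1.4, 0.3]
finger_gap: 0.501
```

```bash
python3 - <<'E'
from plant import *
import cv2
from h import *
s=state();print(s["position"],R.from_rotvec(s["orientation"]).as_matrix().round(3))
c=capture("wrist");cv2.imwrite("pics/w1.png",c["img"]);print({k:v for k,v in c.items() if k!="img"})
E
```

```text
[ 0.58350252 -0.03136469  0.2182565 ] [[-0.981  0.194  0.007]
 [ 0.194  0.981 -0.005]
 [-0.008 -0.003 -1.   ]]
{'fx': 327.0338813130226, 'fy': 327.0338813130226, 'cx': 254.32316240034882, 'cy': 187.51858337699846, 'dist_coeffs': array([-0.06637259,  0.        ,  0.        ,  0.        ,  0.        ]), 'origin': array([ 0.50930633, -0.01564905,  0.36143956]), 'attitude': array([2.22936228, 1.8358078 , 0.28049189])}
```

View pics/w1.png

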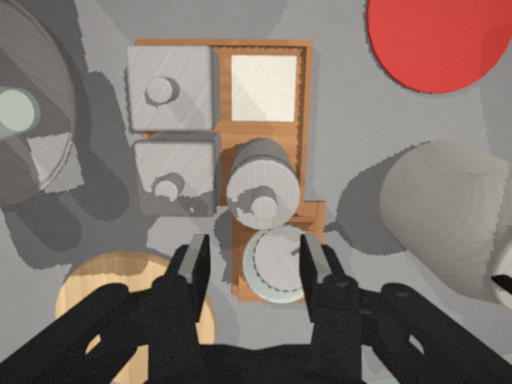

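The wrist view shows the canister knob at (263,206), and the tray edges and the empty liner space near (263,88) are clear.

```bash
python3 - <<'E'
from plant import *
from h import *
np.set_printoptions(precision=4,suppress=True)
c=capture("wrist")
k=plane(c,(263.5,206.5),.144);print("knob",k)
for n,p in[("tn",(160,90)),("tf",(168,190))]: print(n,plane(c,p,.109))
A,B=plane(c,(136,41),.014),plane(c,(311,41),.014);print(A,B,np.linalg.norm(A-B))
print("liner",plane(c,(263.5,88.5),.005))
s=state();M=R.from_rotvec(s["orientation"]).as_matrix()
print("tool delta",M.T@(k-s["position"]))
E
```

```text
knob [ 0.5894 -0.0274  0.144 ]
tn [ 0.4984 -0.0867  0.109 ]
tf [ 0.5741 -0.1014  0.109 ]
[ 0.4437 -0.1245  0.014 ] [0.4781 0.0437 0.014 ] 0.17174951749494666
liner [ 0.5136 -0.01    0.005 ]
tool delta [-0.0063  0.0049  0.0703]
```

Call:
step_arm([
  [-0.006,0.0045,0.025],
  [0,0,0.025],
  [0,0,0.025],
  [0,0,0.018],
  [0,0,0.005],
  [0,0,0],
  [0,0,0],
  [0,0,0],
  [0,0,0],
  [0,0,0],
], twist=[0,0,0,0,0,0,0,0,0,0], jaw=[0.5,0.5,0.5,0.5,0.5,0.1,0.1,0.1,0.1,0.1], force=30)

```text
time: 2.8
position: [0.5907, -0.0246, 0.1206]
orientation: [0.306, 3.119, -0.003]
contact_force: [0.2, 0.8, -3.5]
finger_gap: 0.216
```

Call:
step_arm([
  [0.006,0,0],
  [0.01,0,0],
  [0.01,0,0],
  [0.01,0,0],
  [0.01,0,0],
  [0.01,0,0],
  [0.01,0,0],
  [0.01,0,0],
  [0.004,0,0],
  [0,0,0],
], twist=[0,0,0,0,0,0,0,0,0,0], jaw=[0.1,0.1,0.1,0.1,0.1,0.1,0.1,0.1,0.1,0.1])

```text
time: 3.63
position: [0.5016, -0.0071, 0.1204]
orientation: [0.306, 3.118, -0.003]
contact_force: [-1.0, -0.3, -2.8]
finger_gap: 0.22
```

Call:
step_arm([
  [-0.003,0,0],
  [0,0,0],
  [0,0,0],
  [0,0,0],
  [0,0,-0.01],
  [0,0,-0.03],
  [0,0,-0.04],
  [0,0,-0.04],
  [0,0,-0.03],
  [0,0,0],
], twist=[0,0,0,0,0,0,0,0,0,0], jaw=[0.1,0.6,0.6,0.6,0.6,0.6,0.9,0.9,0.9,0.9])

```text
time: 4.47
position: [0.5037, -0.0077, 0.28]
orientation: [0.307, 3.119, -0.004]
contact_force: [0.1, 0.6, -0.4]
finger_gap: 0.9
```

```bash
python3 - <<'E'
from plant import *
import cv2,numpy as np
s=state();print(s["position"],s["joint_pos"].round(3))
c=capture("wrist");t=capture("top")
a=cv2.resize(t["img"][125:265,215:335],None,fx=3,fy=3)
b=c["img"];a=cv2.copyMakeBorder(a,0,0,0,0,0)
a=cv2.resize(a,(288,384*1)) if a.shape[0]!=384 else a
cv2.imwrite("pics/w2.png",np.hstack([b,a]));print({k:v for k,v in c.items() if k in("origin","attitude")})
E
```

```text
[ 0.50373029 -0.00765499  0.2799923 ] [-0.064 -0.274  1.731 -0.003  1.677 -1.439]
{'origin': array([0.42954686, 0.00789586, 0.42321841]), 'attitude': array([2.23180069, 1.83463764, 0.28199622])}
```

View pics/w2.png

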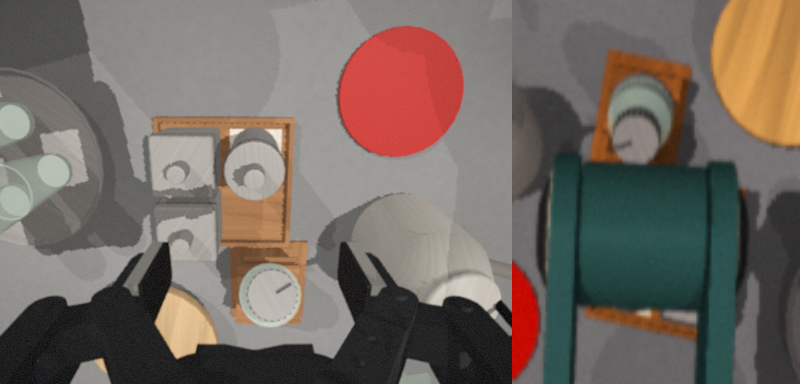

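The canister now stands upright in the liner space. The lid face is at about (269,293) with the raised mark towards (291,284), and the corner in front of the jar is empty. Now I'll work out the tilt.

```bash
python3 - <<'E'
from plant import *
from h import *
np.set_printoptions(precision=4,suppress=True)
w,t,s=capture("wrist"),capture("top"),capture("side")
print("wall base",plane(t,(256,92),0),plane(t,(256,76),0.0),plane(s,(400,215),0))
print("lidtop",tri(w,(268.5,294),t,(266.35,175.1)),tri(w,(268.5,294),s,(295.3,196.1)))
k=plane(w,(256,179),.144);print("can",k)
y=-.196;Rk=np.array([[np.cos(y),-np.sin(y)],[np.sin(y),np.cos(y)]])
o=np.array([.545,-.0585]);print("can rack",Rk.T@(k[:2]-o))
for n,r in[("lidtop",(96.8,60)),("lidmid0",(105,60))]: print(n,o+Rk@np.array(r)/1000)
E
```

```text
wall base [0.9438 0.0041 0.    ] [0.9967 0.0031 0.    ] [ 0.942  -0.0548  0.    ]
lidtop (array([ 0.6569, -0.0206,  0.0982]), np.float64(0.0014787979540674386)) (array([ 0.6532, -0.0204,  0.1086]), np.float64(0.0060523579041099305))
can [ 0.5063 -0.0066  0.144 ]
can rack [-0.0481  0.0434]
lidtop [ 0.6516 -0.0185]
lidmid0 [ 0.6597 -0.0201]
```

Call:
step_arm([
  [-0.011,-0.009,-0.038],
  [-0.011,-0.009,-0.038],
  [-0.011,-0.009,-0.038],
  [-0.011,-0.009,-0.038],
  [-0.011,-0.009,-0.038],
  [-0.011,-0.009,-0.038],
  [-0.011,-0.009,-0.038],
  [-0.011,-0.009,-0.038],
  [-0.011,-0.009,-0.038],
  [-0.011,-0.009,-0.038],
], twist=[0,0,0,0,0,0,0,0,0,0], jaw=[1,1,1,1,1,1,1,1,1,1])

```text
time: 5.55
position: [0.5974, -0.1163, 0.6287]
orientation: [-0.301, -3.091, 0.002]
contact_force: [0.6, -0.4, 0.2]
finger_gap: 1.0
```

```bash
python3 - <<'E'
from plant import *
from h import *
s=state();print(s["position"],s["joint_pos"].round(3),R.from_rotvec(s["orientation"]).as_matrix().round(3))
E
```

```text
[ 0.59737509 -0.11632205  0.62868543] [-0.231  0.189  0.697 -0.008  2.291 -1.613] [[-0.981  0.193 -0.036]
 [ 0.193  0.981  0.002]
 [ 0.036 -0.004 -0.999]]
```

Call:
step_arm([
  [0,0.01,-0.04],
  [0,0.01,-0.04],
  [0,0,-0.04],
  [0,0,-0.04],
  [-0.03,0,-0.025],
  [-0.03,0,-0.025],
  [-0.03,0,-0.025],
  [-0.03,0,-0.025],
  [-0.03,0,-0.025],
  [-0.03,0,-0.025],
], twist=[0,0,0,0,0,0,0,0,0,0], jaw=[1,1,1,1,1,1,1,1,1,1])

```text
time: 6.38
position: [0.673, -0.1205, 0.6946]
orientation: [0.301, 3.084, -0.011]
contact_force: [0.2, 0.0, -0.2]
finger_gap: 1.006
```

```bash
cat > st.py <<'E'
from plant import *
from h import *
s=state();np.set_printoptions(precision=4,suppress=True)
print(s["time"],s["position"],s["joint_pos"].round(3));M=R.from_rotvec(s["orientation"]).as_matrix();print(M)
print("tilt",np.degrees(np.arccos(-M[2,2])),"az",np.degrees(np.arctan2(M[1,2],M[0,2])),"gap",s["finger_gap"],s["contact_force"],s["torque"])
E
python3 st.py
```

```text
6.3833 [ 0.673  -0.1205  0.6946] [-0.214  0.553  0.073 -0.003  2.472 -1.592]
[[-0.9801  0.1937  0.0425]
 [ 0.1934  0.9811 -0.011 ]
 [-0.0438 -0.0025 -0.999 ]]
tilt 2.5133215337339125 az -14.47235168417238 gap 1.0055263623731698 [ 0.1718  0.028  -0.2207] [0.0423 0.0254 0.0206]
```

Call:
step_arm([
  [-0.041,0,0],
  [-0.041,0,0],
  [-0.041,0,0],
  [-0.041,0,0],
  [-0.041,0,0],
  [-0.041,0,0],
  [-0.041,0,0],
  [-0.041,0,0],
  [-0.041,0,0],
  [-0.041,0,0],
], twist=[0,0,0,0,0,0,0,0,0,0], jaw=[1,1,1,1,1,1,1,1,1,1])

```text
time: 7.22
position: [0.8775, -0.164, 0.5679]
orientation: [0.279, 2.856, -0.04]
contact_force: [-0.6, 0.0, -0.1]
finger_gap: 0.999
```

```bash
python3 st.py
```

```text
7.2167 [ 0.8775 -0.164   0.5679] [-0.215  0.737  0.072  0.005  2.059 -1.588]
[[-0.9448  0.1938  0.2641]
 [ 0.1864  0.981  -0.0531]
 [-0.2694 -0.0009 -0.963 ]]
tilt 15.629087941338058 az -11.363413250491085 gap 0.9987304288387272 [-0.5722  0.0155 -0.0569] [ 0.0184  0.1282 -0.0247]
```

Call:
step_arm([
  [-0.011,0,-0.039],
  [-0.011,0,-0.039],
  [-0.011,0,-0.039],
  [-0.011,0,-0.039],
  [-0.011,0,-0.039],
  [-0.011,0,-0.039],
  [-0.011,0,-0.039],
  [-0.011,0,-0.039],
  [-0.011,0,-0.039],
  [-0.011,0,-0.039],
], twist=[0,0,0,0,0,0,0,0,0,0], jaw=[1,1,1,1,1,1,1,1,1,1])

```text
time: 8.05
position: [0.6908, -0.1289, 0.7931]
orientation: [0.261, 2.67, -0.061]
contact_force: [-0.1, 0.2, 0.7]
finger_gap: 1.0
```

```bash
python3 st.py
```

```text
8.05 [ 0.6908 -0.1289  0.7931] [-0.227  0.443  0.072  0.017  2.166 -1.59 ]
[[-0.8789  0.1936  0.4359]
 [ 0.1735  0.9811 -0.086 ]
 [-0.4443  0.0001 -0.8959]]
tilt 26.38039482744968 az -11.155042707454847 gap 1.0001133356647864 [-0.0515  0.1709  0.747 ] [ 0.0256  0.2494 -0.0043]
```

Call:
step_arm([
  [-0.036,0,0.018],
  [-0.036,0,0.018],
  [-0.036,0,0.018],
  [-0.036,0,0.018],
  [-0.036,0,0.018],
  [-0.036,0,0.018],
  [-0.036,0,0.018],
  [0,0,0],
  [0,0,0],
  [0,0,0],
], twist=[0,0,0,0,0,0,0,0,0,0], jaw=[1,1,1,1,1,1,1,1,1,1])

```text
time: 8.88
position: [0.855, -0.1618, 0.726]
orientation: [0.244, 2.503, -0.08]
contact_force: [-0.0, 0.0, -0.3]
finger_gap: 1.0
```

```bash
python3 st.py
```

```text
8.8833 [ 0.855  -0.1618  0.726 ] [-0.221  0.587  0.073  0.016  1.853 -1.588]
[[-0.7937  0.1933  0.5768]
 [ 0.1561  0.9811 -0.114 ]
 [-0.588  -0.0004 -0.8089]]
tilt 36.01452608700647 az -11.179971069176416 gap 1.000405371908949 [-0.0468  0.0416 -0.2742] [0.1141 0.2888 0.0246]
```

Call:
step_arm([
  [0.014,0.003,0.006],
  [0.02,0.004,0.009],
  [0.027,0.005,0.012],
  [0.027,0.005,0.012],
  [0.027,0.005,0.012],
  [0.027,0.005,0.012],
  [0.027,0.005,0.012],
  [0.027,0.005,0.012],
  [0.027,0.005,0.012],
  [0.02,0.004,0.009],
], twist=[0,0,0,0,0,0,0,0,0,0], jaw=[1,1,1,1,1,1,1,1,1,1])

```text
time: 9.72
position: [0.7342, -0.0963, 0.5464]
orientation: [0.242, 2.461, -0.084]
contact_force: [0.1, -0.8, -0.5]
finger_gap: 0.999
```

```bash
cat >> st.py <<'E'
import sys
if len(sys.argv)>3:
    print("tool delta",M.T@(np.array(sys.argv[1:4],float)-s["position"]))
E
python3 st.py .586 -.0055 .208
```

```text
9.7167 [ 0.7342 -0.0963  0.5464] [-0.155 -0.086  1.239 -0.026  1.319 -1.532]
[[-0.7682  0.1946  0.61  ]
 [ 0.1525  0.9809 -0.121 ]
 [-0.6218  0.0001 -0.7831]]
tilt 38.450656267837545 az -11.219126401657805 gap 0.9990013927574589 [ 0.12   -0.769  -0.4705] [0.0535 0.2112 0.0202]
tool delta [0.3381 0.0602 0.1636]
```

Call:
step_arm([
  [0.034,0.006,0.017],
  [0.034,0.006,0.017],
  [0.034,0.006,0.017],
  [0.034,0.006,0.017],
  [0.034,0.006,0.017],
  [0.034,0.006,0.017],
  [0.034,0.006,0.017],
  [0.034,0.006,0.017],
  [0.02,0.004,0.01],
  [0,0,0],
], twist=[0,0,0,0,0,0,0,0,0,0], jaw=[1,1,1,1,1,1,1,1,1,1])

```text
time: 10.55
position: [0.5982, -0.0143, 0.2638]
orientation: [0.239, 2.416, -0.082]
contact_force: [-0.1, -0.7, -0.1]
finger_gap: 1.0
```

```bash
python3 st.py .586 -.0055 .208; python3 - <<'E'
from plant import *
import cv2
c=capture("wrist");cv2.imwrite("pics/w3.png",c["img"]);print(c["origin"],c["attitude"])
E
```

```text
10.55 [ 0.5982 -0.0143  0.2638] [-0.01  -0.477  2.019 -0.15   0.898 -1.333]
[[-0.7401  0.1942  0.6439]
 [ 0.1501  0.981  -0.1232]
 [-0.6556  0.0055 -0.7551]]
tilt 40.96320989514133 az -10.83492461284938 gap 1.0002460668651183 [-0.0593 -0.6728 -0.0749] [ 0.0235  0.3374 -0.005 ]
tool delta [0.0469 0.006  0.0331]
[0.45135829 0.01496904 0.32329434] [1.73019205 1.41923279 0.79484458]
```

View pics/w3.png

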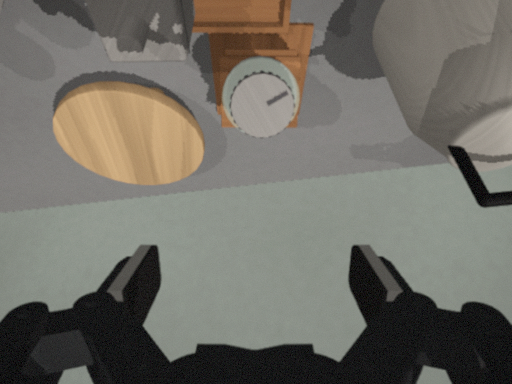

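The lid face is at about (263,104), circular, roughly 66 px across, with the mark at about (277,98). The tilt has drifted to 41°, so I'll test how a move back up changes it.

```bash
python3 - <<'E'
from plant import *
from h import *
np.set_printoptions(precision=4,suppress=True)
w,t,s=capture("wrist"),capture("top"),capture("side")
p=(263,104)
print(tri(w,p,t,(266.35,175.1)),tri(w,p,s,(295.3,196.1)))
for z in(.106,.109,.112): print(plane(w,p,z),np.linalg.norm(plane(w,p,z)-w["origin"]))
E
```

```text
(array([ 0.6543, -0.0178,  0.1135]), np.float64(0.0030819527199686006)) (array([ 0.6579, -0.0171,  0.1087]), np.float64(0.0019852547560884853))
[ 0.6617 -0.0174  0.106 ] 0.3053480608295451
[ 0.6589 -0.017   0.109 ] 0.30118057812236676
[ 0.656  -0.0165  0.112 ] 0.2970130954151884
```

Call:
step_arm([
  [-0.034,0,-0.017],
  [-0.034,0,-0.017],
  [-0.034,0,-0.017],
  [-0.034,0,-0.017],
  [-0.034,0,-0.017],
  [0,0,0],
  [0,0,0],
  [0.005,0,0.0025],
  [0.005,0,0.0025],
  [0.005,0,0.0025],
], twist=[0,0,0,0,0,0,0,0,0,0], jaw=[1,1,1,1,1,1,1,1,1,1])

```text
time: 11.58
position: [0.6713, -0.0347, 0.454]
orientation: [0.244, 2.394, -0.083]
contact_force: [-0.0, 0.6, 0.7]
finger_gap: 1.002
```

```bash
python3 st.py .586 -.0055 .208
```

```text
11.5833 [ 0.6713 -0.0347  0.454 ] [-0.048 -0.308  1.599 -0.106  1.121 -1.406]
[[-0.7247  0.1987  0.6598]
 [ 0.1525  0.98   -0.1277]
 [-0.6719  0.0081 -0.7406]]
tilt 42.221264370692964 az -10.953537107997736 gap 1.0019548767234288 [-0.0166  0.636   0.7213] [ 0.0519  0.3045 -0.0051]
tool delta [0.2316 0.0097 0.1222]
```

Call:
step_arm([
  [0.03,0,-0.027],
  [0.03,0,-0.027],
  [0.03,0,-0.027],
  [0.03,0,-0.027],
  [0.03,0,-0.027],
  [0.03,0,-0.027],
  [0.03,0,-0.027],
  [0,0,0],
  [0,0,0],
  [0,0,0],
], twist=[0,0,0,0,0,0,0,0,0,0], jaw=[1,1,1,1,1,1,1,1,1,1])

```text
time: 12.42
position: [0.4166, 0.0311, 0.436]
orientation: [0.25, 2.455, -0.103]
contact_force: [-0.1, 0.1, 0.5]
finger_gap: 0.999
```

```bash
python3 st.py .586 -.0055 .208
```

```text
12.4167 [0.4166 0.0311 0.436 ] [ 0.185 -0.83   1.921 -0.252  1.42  -1.226]
[[-0.7646  0.2054  0.6109]
 [ 0.1536  0.9786 -0.1368]
 [-0.626  -0.0108 -0.7798]]
tilt 38.76066365940361 az -12.625974702021264 gap 0.9991860543417238 [-0.0794  0.0837  0.5028] [0.0731 0.2861 0.0134]
tool delta [0.0076 0.0014 0.2863]
```

Call:
step_arm([
  [0.032,0,-0.026],
  [0.032,0,-0.026],
  [0.032,0,-0.026],
  [0,0,0],
  [0,0,0],
  [0,0,0.01],
  [0,0,0.02],
  [0,0,0.02],
  [0,0,0.02],
  [0,0,0.02],
], twist=[0,0,0,0,0,0,0,0,0,0], jaw=[1,1,1,1,1,1,1,1,1,1])

```text
time: 13.25
position: [0.4132, 0.0668, 0.3864]
orientation: [0.28, 2.496, -0.139]
contact_force: [-0.2, 0.8, -0.2]
finger_gap: 0.999
```

```bash
python3 st.py .586 -.0055 .208
```

```text
13.25 [0.4132 0.0668 0.3864] [ 0.339 -0.807  1.982 -0.356  1.434 -1.056]
[[-0.7876  0.2326  0.5706]
 [ 0.1679  0.972  -0.1645]
 [-0.5929 -0.0338 -0.8046]]
tilt 36.430898349321524 az -16.08524841319143 gap 0.9985138055070892 [-0.1734  0.7599 -0.2489] [0.0836 0.2354 0.0491]
tool delta [-0.0425 -0.024   0.2541]
```

Call:
step_arm([
  [-0.003,-0.0015,0.018],
  [-0.003,-0.0015,0.018],
  [-0.003,-0.0015,0.018],
  [-0.003,-0.0015,0.018],
  [-0.003,-0.0015,0.018],
  [-0.003,-0.0015,0.018],
  [-0.003,-0.0015,0.018],
  [-0.003,-0.0015,0.018],
  [-0.003,-0.0015,0.01],
  [0,0,0],
], twist=[0,0,0,0,0,0,0,0,0,0], jaw=[1,1,1,1,1,1,1,1,1,1])

```text
time: 14.08
position: [0.5258, -0.008, 0.254]
orientation: [0.332, 2.496, -0.153]
contact_force: [0.3, 0.1, 0.1]
finger_gap: 0.999
```

```bash
python3 st.py .586 -.0055 .208
```

```text
14.0833 [ 0.5258 -0.008   0.254 ] [ 0.055 -0.599  2.086 -0.248  1.072 -1.198]
[[-0.7832  0.2715  0.5594]
 [ 0.2012  0.9619 -0.1851]
 [-0.5884 -0.0324 -0.808 ]]
tilt 36.10381157458101 az -18.303911022431866 gap 0.9992053147204047 [0.3248 0.1485 0.0948] [0.0796 0.2847 0.0123]
tool delta [-0.0196  0.0203  0.0704]
```

Call:
step_arm([
  [0,0,0],
  [0,0,0],
  [0,0,0],
  [0,0,0],
  [0,0,0],
  [0,0,0],
  [0,0,0],
  [0,0,0],
  [0,0,0],
  [0,0,0],
], twist=[-1.4,-1.4,-1.4,-1.4,-1.4,-1.4,-1.4,-1.4,-1.4,-0.5], jaw=[1,1,1,1,1,1,1,1,1,1])

```text
time: 14.92
position: [0.5221, -0.0278, 0.2482]
orientation: [-1.14, 2.373, -0.612]
contact_force: [0.7, -0.5, -0.1]
finger_gap: 1.004
```

```bash
cat > ap.py <<'E'
exec(open("st.py").read())
L=np.array([.660,-.0195,.1015]);u=np.array([-.5627,.1114,.819]);z=M[:,2]
print("axis err deg",np.degrees(np.arccos(-z@u)),"u in tool",M.T@u)
for d in(-.055,-.02,.02): print(d,M.T@(L+d*z-s["position"]), M.T@(L-d*u-s["position"]))
E
python3 ap.py
```

```text
14.9167 [ 0.5221 -0.0278  0.2482] [ 0.012 -0.609  2.102 -0.239  1.062 -2.401]
[[-0.5661 -0.6095  0.555 ]
 [-0.8019  0.5631 -0.1996]
 [-0.1908 -0.5581 -0.8075]]
tilt 36.14610194269529 az -19.783669630158954 gap 1.0041302328605517 [ 0.6696 -0.5358 -0.0752] [ 0.1327  0.2581 -0.0012]
axis err deg 5.1824086328188095 u in tool [ 0.0729 -0.0514 -0.9959]
-0.055 [-0.0567  0.0025  0.1383] [-0.0527 -0.0003  0.1385]
-0.02 [-0.0567  0.0025  0.1733] [-0.0553  0.0015  0.1734]
0.02 [-0.0567  0.0025  0.2133] [-0.0582  0.0035  0.2132]
```

Call:
step_arm([
  [-0.025,0,0],
  [-0.025,0,0],
  [0,0,0],
  [0,0,0],
  [0,0,0.012],
  [0,0,0.012],
  [0,0,0.012],
  [0,0,0.012],
  [0,0,0.012],
  [0,0,0],
], twist=[0,0,0,0,0,0,0,0,0,0], jaw=[1,1,1,1,1,1,1,1,1,1])

```text
time: 15.75
position: [0.5837, -0.0146, 0.2018]
orientation: [-1.122, 2.382, -0.62]
contact_force: [-0.0, 0.3, -0.6]
finger_gap: 0.996
```

```bash
python3 ap.py
```

```text
15.75 [ 0.5837 -0.0146  0.2018] [ 0.048 -0.423  2.059 -0.297  0.935 -2.296]
[[-0.5783 -0.5991  0.5537]
 [-0.793   0.5722 -0.2091]
 [-0.1916 -0.56   -0.806 ]]
tilt 36.28962189334392 az -20.683767048165087 gap 0.9955427806596625 [-0.0328  0.3123 -0.622 ] [0.0897 0.3055 0.04  ]
axis err deg 5.726995544604674 u in tool [ 0.0801 -0.0578 -0.995 ]
-0.055 [-0.021   0.0077  0.0691] [-0.0166  0.0045  0.0694]
-0.02 [-0.021   0.0077  0.1041] [-0.0194  0.0065  0.1042]
0.02 [-0.021   0.0077  0.1441] [-0.0226  0.0088  0.144 ]
```

Call:
step_arm([
  [-0.01,0.004,0],
  [-0.008,0.003,0],
  [0,0,0.008],
  [0,0,0.01],
  [0,0,0.01],
  [0,0,0.01],
  [0,0,0.006],
  [0,0,0],
  [0,0,0],
  [0,0,0],
], twist=[0,0,0,0,0,0,0,0,0,0], jaw=[1,1,1,1,1,1,1,1,1,1])

```text
time: 16.58
position: [0.6157, -0.0105, 0.1579]
orientation: [-1.119, 2.389, -0.62]
contact_force: [-0.1, 0.2, -0.7]
finger_gap: 0.997
```

```bash
python3 ap.py;python3 - <<'E'
from plant import *
import cv2
from h import *
c=capture("wrist");cv2.imwrite("pics/w4.png",c["img"])
K=np.array([[c["fx"],0,c["cx"]],[0,c["fy"],c["cy"]],[0,0,1]]);Rc=R.from_rotvec(c["attitude"]).inv()
u=np.array([-.5627,.1114,.819]);L=np.array([.660,-.0195,.1015])
print(cv2.projectPoints(np.array([L+.012*u]),Rc.as_rotvec(),-Rc.apply(c["origin"]),K,c["dist_coeffs"])[0])
E
```

```text
16.5833 [ 0.6157 -0.0105  0.1579] [ 0.055 -0.308  2.046 -0.329  0.845 -2.242]
[[-0.5829 -0.5988  0.5492]
 [-0.7903  0.575  -0.2119]
 [-0.1889 -0.5575 -0.8084]]
tilt 36.06362058117683 az -21.093657538690508 gap 0.997271885466363 [-0.0876  0.2411 -0.7257] [ 0.1317  0.2189 -0.0157]
axis err deg 5.897385505368404 u in tool [ 0.0852 -0.0556 -0.9947]
-0.055 [-0.0081 -0.0002  0.0168] [-0.0034 -0.0033  0.0171]
-0.02 [-0.0081 -0.0002  0.0518] [-0.0064 -0.0013  0.052 ]
0.02 [-0.0081 -0.0002  0.0918] [-0.0098  0.0009  0.0917]
[[[254.31049436 214.05304077]]]
```

View pics/w4.png

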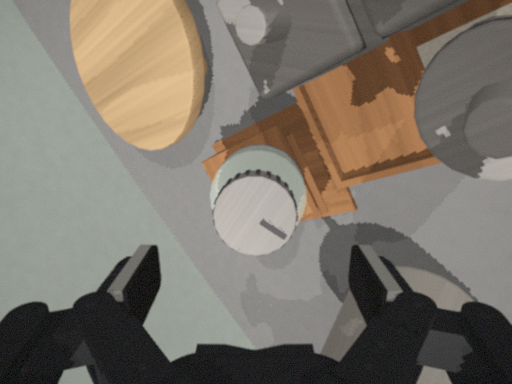

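The lid face is at (255,213), which matches the predicted (254,214). Its mark points right and down, to (286,237). I'll approach along the axis.

Call:
step_arm([
  [-0.006,0,0],
  [-0.001,0,0.008],
  [0,0,0.012],
  [0,0,0.012],
  [0,0,0.012],
  [0,0,0.012],
  [0,0,0.01],
  [0,0,0.006],
  [0,0,0],
  [0,0,0],
], twist=[0,0,0,0,0,0,0,0,0,0], jaw=[1,1,1,1,1,1,1,1,1,1])

```text
time: 17.47
position: [0.6642, -0.0208, 0.0945]
orientation: [-1.119, 2.388, -0.619]
contact_force: [0.1, -0.5, 0.4]
finger_gap: 1.001
```

```bash
python3 ap.py
```

```text
17.4667 [ 0.6642 -0.0208  0.0945] [ 0.029 -0.133  2.01  -0.358  0.705 -2.211]
[[-0.5821 -0.5992  0.5497]
 [-0.7907  0.5747 -0.211 ]
 [-0.1895 -0.5574 -0.8083]]
tilt 36.06798595311004 az -20.996126816912696 gap 1.0006548121404288 [ 0.0553 -0.4701  0.4388] [0.0811 0.2468 0.0132]
axis err deg 5.843396075237852 u in tool [ 0.0843 -0.0553 -0.9948]
-0.055 [ 0.0001 -0.0006 -0.0633] [ 0.0047 -0.0037 -0.063 ]
-0.02 [ 0.0001 -0.0006 -0.0283] [ 0.0017 -0.0017 -0.0282]
0.02 [ 0.0001 -0.0006  0.0117] [-0.0016  0.0005  0.0116]
```

Now 8 mm deeper, then close.

Call:
step_arm([
  [-0.001,0,0.005],
  [0,0,0.005],
  [0,0,0],
  [0,0,0],
  [0,0,0],
  [0,0,0],
  [0,0,0],
  [0,0,0],
  [0,0,0],
  [0,0,0],
], twist=[0,0,0,0,0,0,0,0,0,0], jaw=[1,1,1,0.5,0.5,0.5,0.5,0.5,0.5,0.5], force=60)

```text
time: 18.3
position: [0.6701, -0.0213, 0.0876]
orientation: [-1.119, 2.387, -0.618]
contact_force: [4.1, -1.8, -4.4]
finger_gap: 0.639
```

```bash
python3 ap.py
```

```text
18.3 [ 0.6701 -0.0213  0.0876] [ 0.027 -0.112  2.004 -0.361  0.69  -2.206]
[[-0.5818 -0.5989  0.5503]
 [-0.7906  0.5752 -0.2099]
 [-0.1908 -0.5572 -0.8081]]
tilt 36.08528409845382 az -20.880460405642413 gap 0.6392259646994005 [ 4.0855 -1.8332 -4.4088] [0.2525 0.2374 0.1239]
axis err deg 5.782462396625258 u in tool [ 0.083  -0.0553 -0.9949]
-0.055 [ 0.0018 -0.0007 -0.0722] [ 0.0064 -0.0037 -0.0719]
-0.02 [ 0.0018 -0.0007 -0.0372] [ 0.0035 -0.0018 -0.0371]
0.02 [ 0.0018 -0.0007  0.0028] [0.0002 0.0004 0.0027]
```

Call:
step_arm([
  [0,0,0],
  [0,0,0.0001],
  [0,0,0.0001],
  [0,0,0.0001],
  [0,0,0.0001],
  [0,0,0.0001],
  [0,0,0.0001],
  [0,0,0.0001],
  [0,0,0.0001],
  [0,0,0.0001],
], twist=[0.5,0.8,0.8,0.8,0.8,0.8,0.8,0.8,0.8,0.8], jaw=[0.5,0.5,0.5,0.5,0.5,0.5,0.5,0.5,0.5,0.5], force=80)

```text
time: 19.13
position: [0.6711, -0.0224, 0.0875]
orientation: [-0.23, 2.54, -0.368]
contact_force: [1.9, -2.5, -1.9]
finger_gap: 0.636
```

```bash
cat >> ap.py <<'E'
M0=np.array([[-.5818,-.5989,.5503],[-.7906,.5752,-.2099],[-.1908,-.5572,-.8081]])
v=R.from_matrix(M@M0.T).as_rotvec()
print("turn about -u",-v@u,"Fu",s["contact_force"]@u,"Tz",s["torque"]@z,"F tool",M.T@s["contact_force"],"T tool",M.T@s["torque"],"j6 eff",s["joint_efforts"][5])
E
python3 ap.py | grep -v "^-\|\[\["
```

```text
19.1333 [ 0.6711 -0.0224  0.0875] [ 0.026 -0.11   2.003 -0.364  0.688 -1.509]
 [-0.239   0.9476 -0.2118]
 [-0.5043 -0.3075 -0.8069]]
tilt 36.20201092177105 az -21.014633306116515 gap 0.6358960374406265 [ 1.8574 -2.4576 -1.8667] [0.2523 0.8254 0.6052]
axis err deg 5.888518106189126 u in tool [ 0.0273 -0.0979 -0.9947]
0.02 [ 0.0014 -0.0006  0.002 ] [0.0009 0.0013 0.0018]
turn about -u 0.6913580430798286 Fu -2.847787255364713 Tz -0.5241162372063191 F tool [-0.0127 -1.9146  3.0509] T tool [-0.7118  0.5743 -0.5241] j6 eff -1.7888284474611282
```

Call:
step_arm([
  [0,0,0],
  [0,0,0.0001],
  [0,0,0.0001],
  [0,0,0.0001],
  [0,0,0.0001],
  [0,0,0.0001],
  [0,0,0.0001],
  [0,0,0.0001],
  [0,0,0.0001],
  [0,0,0.0001],
], twist=[0.5,0.7,0.7,0.7,0.7,0.7,0.7,0.6,0.5,0.4], jaw=[0.5,0.5,0.5,0.5,0.5,0.5,0.5,0.5,0.5,0.5])

```text
time: 19.97
position: [0.6715, -0.0236, 0.0871]
orientation: [0.484, 2.468, -0.144]
contact_force: [-1.0, -1.8, 0.1]
finger_gap: 0.633
```

```bash
python3 ap.py | grep -v "^-\|\[\["
```

```text
19.9667 [ 0.6715 -0.0236  0.0871] [ 0.025 -0.109  2.002 -0.366  0.687 -0.941]
 [ 0.3079  0.9272 -0.2134]
 [-0.5908  0.0105 -0.8068]]
tilt 36.220039378400635 az -21.168738596834288 gap 0.6332496860477248 [-1.0496 -1.8076  0.081 ] [0.4979 0.7639 0.7161]
axis err deg 5.980166698805336 u in tool [-0.0299 -0.0988 -0.9946]
0.02 [ 0.0013 -0.0004  0.0012] [0.0019 0.0016 0.0011]
turn about -u 1.2559413445798309 Fu 0.45558215213817144 Tz -0.4663300709787771 F tool [ 0.1784 -2.0681 -0.258 ] T tool [-0.5592  0.9022 -0.4663] j6 eff -0.38370310328900814
```

Call:
step_arm([
  [0,0,0],
  [0,0,0],
  [0,0,0],
  [0,0,0.0001],
  [0,0,0],
  [0,0,0.0001],
  [0,0,0],
  [0,0,0],
  [0,0,0],
  [0,0,0],
], twist=[0.25,0.25,0.25,0.25,0.25,0.25,0.25,0.25,0.25,0.25], jaw=[0.5,0.5,0.5,0.5,0.5,0.5,0.5,0.5,0.5,0.5])

```text
time: 20.8
position: [0.6714, -0.024, 0.0869]
orientation: [0.771, 2.389, -0.048]
contact_force: [1.1, -2.7, -0.6]
finger_gap: 0.636
```

```bash
python3 ap.py | grep "^turn\|gap"
```

```text
tilt 36.21303228775445 az -21.237275203699497 gap 0.6360904395409237 [ 1.0682 -2.7176 -0.5814] [0.3268 0.6653 0.6284]
turn about -u 1.4911970374013568 Fu -1.3799236677971898 Tz -0.46946676321448433 F tool [-1.7519 -1.7633  1.6388] T tool [-0.224   0.8209 -0.4695] j6 eff -0.2861877903342247
```

Call:
step_arm([
  [0,0,0],
  [0,0,0],
  [0,0,0],
  [0,0,0.0001],
  [0,0,0],
  [0,0,0.0001],
  [0,0,0],
  [0,0,0],
  [0,0,0],
  [0,0,0],
], twist=[0.2,0.2,0.2,0.2,0.2,0.2,0.2,0.2,0.2,0.2], jaw=[0.5,0.5,0.5,0.5,0.5,0.5,0.5,0.5,0.5,0.5])

```text
time: 21.63
position: [0.6714, -0.0246, 0.0867]
orientation: [0.998, 2.303, 0.03]
contact_force: [-0.8, -5.1, -1.0]
finger_gap: 0.63
```

```bash
python3 ap.py | grep "^turn"
```

```text
turn about -u 1.6840642546988749 Fu -0.9482897879066272 Tz -0.49145453047114235 F tool [-2.4653 -4.4316  1.4757] T tool [ 0.0853  0.6274 -0.4915] j6 eff -0.14116094447672367
```

Call:
step_arm([
  [0,0,0],
  [0,0,0],
  [0,0,0],
  [0,0,0.0001],
  [0,0,0],
  [0,0,0.0001],
  [0,0,0],
  [0,0,0],
  [0,0,0],
  [0,0,0],
], twist=[0.2,0.2,0.2,0.2,0.2,0.2,0.2,0.2,0.2,0.2], jaw=[0.5,0.5,0.5,0.5,0.5,0.5,0.5,0.5,0.5,0.5])

```text
time: 22.47
position: [0.6713, -0.0248, 0.0862]
orientation: [1.218, 2.199, 0.109]
contact_force: [-1.5, -3.8, -1.9]
finger_gap: 0.632
```

```bash
python3 ap.py | grep "^turn"
```

```text
turn about -u 1.8767478014655399 Fu -1.0915931772181544 Tz -0.5006100714288418 F tool [-1.5513 -3.9768  1.4862] T tool [ 0.4162  0.4964 -0.5006] j6 eff -0.1435520639643073
```

Call:
step_arm([
  [0,0,0],
  [0,0,0],
  [0,0,0],
  [0,0,0.0001],
  [0,0,0],
  [0,0,0.0001],
  [0,0,0],
  [0,0,0],
  [0,0,0],
  [0,0,0],
], twist=[0.2,0.2,0.2,0.2,0.2,0.2,0.2,0.2,0.2,0.2], jaw=[0.5,0.5,0.5,0.5,0.5,0.5,0.5,0.5,0.5,0.5])

```text
time: 23.3
position: [0.671, -0.0251, 0.0858]
orientation: [1.43, 2.076, 0.186]
contact_force: [-1.5, -4.7, -1.2]
finger_gap: 0.631
```

```bash
python3 ap.py | grep "^turn"
```

```text
turn about -u 2.0697059471915096 Fu -0.6636689578131447 Tz -0.500989182629771 F tool [-3.304  -3.6981  1.1603] T tool [ 0.6377  0.4061 -0.501 ] j6 eff -0.13291256502270699
```

Call:
step_arm([
  [0,0,0],
  [0,0,0],
  [0,0,0],
  [0,0,0.0001],
  [0,0,0],
  [0,0,0.0001],
  [0,0,0],
  [0,0,0],
  [0,0,0],
  [0,0,0],
], twist=[0.2,0.2,0.2,0.2,0.2,0.2,0.2,0.2,0.2,0.2], jaw=[0.5,0.5,0.5,0.5,0.5,0.5,0.5,0.5,0.5,0.5])

```text
time: 24.13
position: [0.6708, -0.0253, 0.0855]
orientation: [1.629, 1.937, 0.262]
contact_force: [-2.0, -3.3, -0.9]
finger_gap: 0.636
```

```bash
python3 ap.py | grep "^turn"; python3 - <<'E'
from plant import *
import cv2
c=capture("wrist");cv2.imwrite("pics/w5.png",c["img"])
E
```

```text
turn about -u 2.2602689345683267 Fu 0.010903354569808408 Tz -0.7649281191420771 F tool [-2.6547 -2.8779  0.3513] T tool [ 0.7881  0.0819 -0.7649] j6 eff 0.1907229283824563
```

View pics/w5.png

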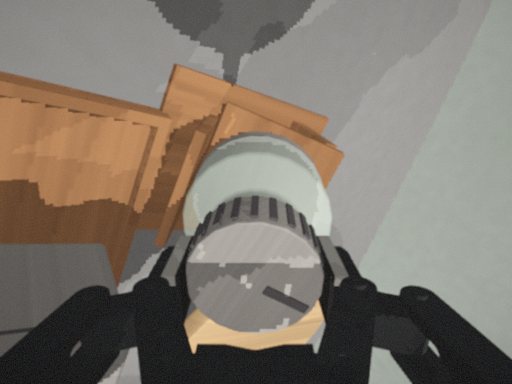

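The mark sits in the same place relative to the fingers, pointing right and down to (308,306), so nothing has slipped. The torque has risen to about 0.75 N·m, so the lid has met its gasket. I'll add about 0.1 rad.

Call:
step_arm([
  [0,0,0],
  [0,0,0],
  [0,0,0],
  [0,0,0.0001],
  [0,0,0],
  [0,0,0],
  [0,0,0],
  [0,0,0],
  [0,0,0],
  [0,0,0],
], twist=[0.12,0.12,0.12,0.12,0.12,0.12,0.12,0.12,0.12,0.12], jaw=[0.5,0.5,0.5,0.5,0.5,0.5,0.5,0.5,0.5,0.5])

```text
time: 25.02
position: [0.6705, -0.0253, 0.0854]
orientation: [1.741, 1.848, 0.305]
contact_force: [-3.7, -4.6, 0.5]
finger_gap: 0.634
```

```bash
python3 ap.py | grep "^turn"
```

```text
turn about -u 2.3721237698130038 Fu 1.9662620260418717 Tz -0.9806070270008727 F tool [-4.6108 -3.3847 -1.4198] T tool [ 0.7957  0.0848 -0.9806] j6 eff 0.5817403458058834
```

Call:
step_arm([
  [0,0,0],
  [0,0,0],
  [0,0,0],
  [0,0,0],
  [0,0,0],
  [0,0,0],
  [0,0,-0.005],
  [0,0,-0.01],
  [0,0,-0.015],
  [0,0,-0.015],
], twist=[0,0,0,0,0,0,0,0,0,0], jaw=[0.5,0.7,0.9,1,1,1,1,1,1,1])

```text
time: 25.85
position: [0.6453, -0.0143, 0.1225]
orientation: [1.746, 1.846, 0.309]
contact_force: [-1.0, 0.0, -0.3]
finger_gap: 0.999
```

Call:
step_arm([
  [0,0,-0.02],
  [0,0,-0.02],
  [0,0,-0.02],
  [0,0,-0.02],
  [0,0,-0.02],
  [0,0,-0.01],
  [0,0,0],
  [0,0,0],
  [0,0,0],
  [0,0,0],
], twist=[0,0,0,0,0,0,0,0,0,0], jaw=[1,1,1,1,1,1,1,1,1,1])

```text
time: 26.68
position: [0.5787, 0.012, 0.2229]
orientation: [1.743, 1.843, 0.318]
contact_force: [0.2, 0.5, -0.3]
finger_gap: 1.0
```

```bash
python3 st.py; python3 - <<'E'
from plant import *
import cv2,numpy as np
c=capture("wrist");s=capture("side")
b=cv2.resize(s["img"][160:300,190:360],(288,384))
cv2.imwrite("pics/w6.png",np.hstack([c["img"],b]))
E
```

```text
26.6833 [0.5787 0.012  0.2229] [ 0.114 -0.435  2.034 -0.333  0.991  0.163]
[[ 0.0189  0.8325  0.5538]
 [ 0.9699  0.1192 -0.2123]
 [-0.2427  0.5411 -0.8052]]
tilt 36.37479689364637 az -20.975989781453688 gap 0.9999112853519736 [ 0.1908  0.4732 -0.3043] [ 0.0327  0.2587 -0.0172]
```

View pics/w6.png

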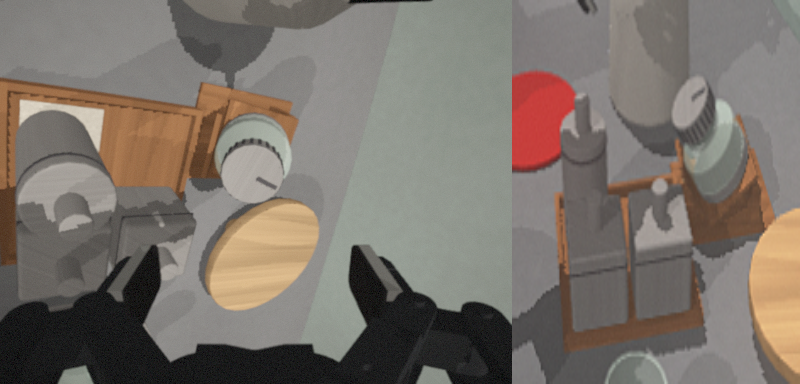

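The gripper is clear. The corner is empty, the canister and both tins stand upright, and the lid mark at (266,183) has kept its turned position.

```bash
python3 -c "
from plant import *
print(finish_job())"
```

```text
the job is handed in; nothing more can be done
None
```

I slid the canister out of the corner in front of the jar and screwed the lid down snug. I handed the job in at about 27 s; it reported no verdict.

- **Canister:** I gripped it by the knob and slid it along the tray into the empty space nearest the robot. It measured about (−48, +43) mm in the rack frame. Neither tin had to move, and I did this before touching the lid.
- **Lid:** I turned it about 2.37 rad clockwise in one grip. The torque held at about 0.5 N·m, then rose to 0.76 and finally 0.98 N·m. That puts the gasket at about 0.22 rad, inside the 0.06–0.40 range. This figure comes from torque, not a direct reading. The raised mark stayed put relative to the fingers, so the grip did not slip.
- **Tool tilt:** The move commands cannot tilt the tool. I got the 36° lean by pushing the arm against its reach limits in free air. It ended about 6° off the jar's axis, which did no harm to the grip or the turning.
- **Last check:** The final wrist and side pictures showed the corner empty, the canister and tins upright, the lid's mark still turned, and the gripper open and clear. The stand, pot holder and kettle parts in view looked undisturbed. I did not measure the bystanders again, and the tray of glasses was only partly in that view.

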